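# Clamp a bearing with the carriage feed knob

### The job

Lay the loose bearing flat in the open vee of the blue clamping slide, let go of it, then turn the black knob on the carriage clockwise, following it as the carriage travels, until the red jaw clamps the bearing snugly home in the vee. Clamp it gently by feel, with about 10 N and never hard, move the carriage only by its knob, never pushing the carriage or jaw itself, then let go of the knob with the bearing still clamped and leave the other things alone.

Things in the scene. Friction and masses are not known exactly. Their poses are not given: they have to be found in the camera images.
- bearing: Loose grey ball bearing lying flat on the bench, 52 mm outside diameter, 15 mm high, bore about 23 mm, about 0.12 kg. Origin: centre of its underside; z up.
- slide_base: Blue base plate of the clamping slide, fixed to the bench, 360 (x) x 120 (y) x 12 (z) mm. Origin: centre of its underside. Its x axis points along the slide from the carriage to the steel vee (the feed direction), z up. Two rails 24 mm high carry the carriage at y = -48 and +48 mm, x from -170 to 30 mm.
- seat (a point): Nominal point on the plate's top (12 mm above the bench) for the origin of the bearing home against both vee arms; the vee block is bolted by hand up to 4 mm off along x. Axes as slide_base. The vee, 16 mm high above the plate, opens to -x; its arms begin at x = +16 mm, up to 30 mm out in y. Set the bearing down about 8 mm short (-x) to leave fingers room; the jaw then slides it home.
- carriage: Aluminium carriage 70 (x) x 110 (y) mm on the rails, top 48 mm above the bench; a narrow arm carries the red jaw ahead of it. Origin: on the knob's axis at the height of the plate's top; axes as slide_base. It slides along +x as the knob turns clockwise. It must not be pushed. Once the bearing is home the clamping force grows by about 16 N for each mm more of travel.
- jaw_face (a point): Centre of the red jaw's (stiffly rubber-backed) flat clamping face, 7 mm above the plate's top, 95 mm ahead (+x) of the knob's axis. The face is 40 mm wide (y). The jaw meets the home bearing when this point is 26 mm short (-x) of seat, give or take the 4 mm by which the vee is off. Axes as slide_base.
- knob_grip (a point): Point on the axis of the black round knurled knob, at the height to grip it (75 mm above the bench). The knob is 40 mm in diameter, upright, from 56 to 90 mm above the bench, on top of the carriage, and travels with it. Nothing higher than the knob stands on the slide.
- knob (a joint): Turn of the knob in rad, growing clockwise seen from above, 0 to 5. Every rad carries carriage, jaw and knob 12 mm along the slide's +x through a rigid rack and pinion. It stays where it is left. Free running takes about 0.22 N m; each newton of clamping force adds 0.012 N m to it, and friction keeps the clamping force after release.
- torch: Bystander, to be left alone: black torch with blue head, 36x148x36 mm, lying. Origin: centre of its underside.
- tape_measure: Bystander, to be left alone: yellow tape measure, 68x92x34 mm. Origin: centre of its underside.
- solder_reel: Bystander, to be left alone: small solder reel, black flanges, 56x56x38 mm. Origin: centre of its underside.
Things that resemble listed ones, but are neither listed nor needed, are in the scene too. Leave any brown or purple look-alike of the bearing alone.

How it is judged (in metres and radians):
On the way, in this order (a step that is already met when the one before it is completed fails the run):
1. the bearing lies flat on the plate in the mouth of the vee, let go (x of bearing in the frame of seat between -0.02 and 0.006 m and y of bearing in the frame of seat between -0.013 and 0.013 m and z of bearing in the frame of seat below 0.004 m and angle between bearing's own z axis and vertical below 0.1 rad and contact force between the fingers and bearing below 0.1 N and contact force between carriage and bearing below 1 N), for 0.2 s.
2. the jaw clamps the bearing home in the vee with more than 4 N (horizontal distance between bearing and seat below 0.006 m and z of bearing in the frame of seat below 0.003 m and angle between bearing's own z axis and vertical below 0.06 rad and contact force between carriage and bearing above 4 N), for 0.2 s.
At the end, for the whole second after the job is handed in: The bearing lies flat on the plate, home in the vee (within 6 mm of the nominal seat point), held by the jaw with more than 4 N after the knob is let go, everything at rest (all of step 2 and linear speed of each of bearing, carriage below 0.01 m/s); the robot touches nothing.
It fails at once if the jaw presses the bearing with more than 20 N (contact force between carriage and bearing above 20 N).
It fails at once if the fingers push the carriage block, arm or jaw with more than 5 N instead of turning the knob (contact force between the fingers and carriage_c0 above 5 N or contact force between the fingers and carriage_c1 above 5 N or contact force between the fingers and carriage_c2 above 5 N or contact force between the fingers and jaw_c0 above 5 N).
It fails at once if a bystander is moved more than 30 mm (distance of any of torch, tape_measure, solder_reel from where it was at the start of the episode above 0.03 m).
It also fails if it takes over 72 s, if anything falls off the work surface, if the arm or the gripper's body presses on something with over 40 N, if the wrist force passes 120 N, or if a joint passes its speed limit or range.

### The arm

A 6-joint arm with a two-finger parallel gripper is mounted at the origin on a cart in front of the work surface, level with it; the furniture and walls round the work are solid. World frame = base frame: x ahead of the robot, y to its left, z up, the work surface at z = 0. Lengths are in m, angles in degrees, forces in N, time in s.
With the tool pointing down it reaches from about 0.275 to 0.875 m from the base axis. Payload 12.5 kg.
Tool frame: the origin (TCP) lies at the very end of the fingers, on their centre line; the grasp point (between the pads) lies 19 mm behind it; z points along the fingers, y is the line along which they close (so a half turn about z gives the same grasp; the last joint's range is limited). The gripper opens to 85 mm and grips with 20 to 120 N. Pads are 22 mm wide; open, the fingers measure 114 mm over their backs; the gripper's body (76 mm by 85 mm) begins 54 mm behind the grasp point. The pads swing forward as they close: fully open they stand 13 mm farther back than shut.
Start: joints at [-81.28, 20.094, 94.641, -0, 65.266, -4.847], TCP at [0.129, -0.535, 0.231] pointing down, gripper open.
Joint ranges: [-157.81, 157.81], [-45, 120.19], [0.68, 151.7], [-89.99, 269.99], [4.06, 180], [-164.3, 164.3]. Speed limits (degrees/s): [127.2, 127.2, 159.86, 180, 180, 180].

### API

Orientations are given as a 3x3 rotation matrix whose columns are the frame's x, y, z axes.
In Python, from station import ctrl gives the robot as it stands.
- The arm moves only by the shell command python3 -m crank 'ROWS'. ROWS is JSON, a list of rows, each an object with "delta_rot": the turn, a rotation vector about the tool's x, y, z in degrees, a list of three; "xyz": the shift along the tool's x, y, z in m, a list of three; "grip": the closure, from 0 (fully open) to 1 (shut). In form: [{"delta_rot": [rx, ry, rz], "xyz": [tx, ty, tz], "grip": grip}, ...]. A call has 1 to 12 rows; each row shifts and turns the commanded pose from where the row before left it, along the tool's axes as they then stand; what a row does not reach is not made up. A row lasts 1/12 s, in which the tool goes at most 41.7 mm and 7.16 degrees, less where a joint would pass 70% of its speed; a pose out of reach is approached as far as the arm can. A call is refused whole if a number of a shift passes 0.0417 or a number of a turn 7.16, either way. A call with a gripper value outside its range is refused whole. The fingers move at their own pace and stop on an object; the grip force is fixed at half the most. Time passes only in rows, so rows that do not move let the fingers close. It gives the time, the measured TCP pose, the force, the opening and the grip force at its end, in the units of the state.
- ctrl.state(): the state, without advancing time (a new reading comes with each control period).
- ctrl.snapshot(name): name is "scene" or "side" or "wrist"; returns the picture (420x560x3 uint8, red, green, blue); there is no depth.
- ctrl.get_calibration(name): a dict with "K" (3x3 intrinsics, pixels), "T" (4x4, takes a point from camera to world coordinates). Camera axes: x right, y down, z forward; pixel columns grow to the right and rows downward; lengths in m; the calibration is good to about 2 mm. A picture is of the moment at which its call begins: read the wrist's pose just before it. get_calibration takes no time and is no camera call; for the wrist camera it gives the pose at the moment of the call.
- ctrl.sign_off(): hands the job in; it is judged then, once.
Trained networks look in the newest picture that a camera, given by its name, has taken for a name from the list of things; names that differ only in an ending like _2 or _b are one class to them, and where a whole thing is asked for, a point or a joint stands for the part that bears it (a point fixed in the world has none). Each returns a list of dicts, best first, with "p" (0 to 1); they miss things now and then, are a little off and sometimes report something else, mostly with a low value. They report only what shows in the picture. A call takes as long as a camera call. They do not tell look-alikes from the thing itself.
- ctrl.search_frame(name, camera): "centre" ([x, y, z] in m, in the coordinates of the camera as it stood for that picture, good to about 4 mm: the middle of the surface that is visible of it).
- ctrl.spot_point(name, camera): "centre" ([x, y, z] in m, in the coordinates of the camera as it stood for that picture, good to about 4 mm: a listed point, or the origin of a listed thing).
The state is a dict: "time_s": time; "qpos": joint angles; "joint_vel": joint speeds; "joint_torque": joint torques, N m; "ee_pos": TCP position; "ee_rot": TCP orientation; "wrist_force": force on the tool from outside, world axes, zero at the start; "torque": the same for the moment, N m; "gripper_width": opening from 0.0 (shut) to 1.0 (fully open); "grasp_force": force on a finger pad.
Only numpy, scipy, OpenCV 4.12 (cv2) and the standard library are available. Lean on these libraries where they do the work, as an engineer would, in place of code of your own. Each camera call takes 0.05 s, during which the arm holds its last target. There are 200 camera calls.

## Working session

There is one attempt and no reset: what is moved stays moved. The work goes in short steps, Python scripts to look and compute and a shell command to move; the robot and the scene stay as the last step left them, time stands still between calls to the robot, and variables do not carry over. Pictures are saved under pics/ and viewed, at most 12 in all, crops included, and the job is handed in when it is done.

```bash
mkdir -p pics; cat > h.py <<'E'
from station import ctrl
import numpy as np, cv2
def snap(c,f=None):
    im=ctrl.snapshot(c)
    if f: cv2.imwrite('pics/'+f,im[:,:,::-1])
    return im
def world(c,p):
    T=np.array(ctrl.get_calibration(c)['T']);return T[:3,:3]@np.array(p)+T[:3,3]
def pix(c,p):
    K=np.array(ctrl.get_calibration(c)['K']);q=K@np.array(p);return q[:2]/q[2]
def pw(c,w):
    T=np.linalg.inv(np.array(ctrl.get_calibration(c)['T']));return pix(c,T[:3,:3]@np.array(w)+T[:3,3])
def ray(c,uv,z):
    C=ctrl.get_calibration(c);T=np.array(C['T']);d=T[:3,:3]@np.linalg.inv(np.array(C['K']))@np.array([*uv,1.])
    return T[:3,3]+d*(z-T[2,3])/d[2]
def find(n,c,f='spot_point',k=3):
    for r in getattr(ctrl,f)(n,c)[:k]: print(c,n,f[:4],round(r['p'],2),world(c,r['centre']).round(4),pix(c,r['centre']).round(0))
E
python3 - <<'E'
from h import *
for c in ['scene','side']:
    snap(c,c+'0.png')
    for n in ['bearing','slide_base','seat','jaw_face','knob_grip','carriage']: find(n,c)
print(ctrl.state())
E
```

```text
scene bearing spot 0.74 [ 0.4546 -0.3648 -0.0014] [169. 229.]
scene bearing spot 0.61 [ 0.5093 -0.2747  0.0055] [200. 230.]
scene bearing spot 0.59 [ 0.4061 -0.2863  0.0014] [187. 210.]
scene slide_base spot 0.82 [5.48e-01 6.09e-02 1.00e-04] [298. 204.]
scene seat spot 0.69 [0.4597 0.0838 0.0143] [292. 182.]
scene seat spot 0.23 [0.3835 0.334  0.003 ] [342. 150.]
scene jaw_face spot 0.43 [0.5009 0.0728 0.0195] [295. 190.]
scene knob_grip spot 0.64 [0.5894 0.0432 0.0768] [300. 199.]
scene carriage spot 0.81 [0.5948 0.0463 0.0106] [301. 213.]
side bearing spot 0.85 [ 0.5106 -0.2717 -0.0039] [222. 284.]
side bearing spot 0.76 [ 0.4514 -0.3663 -0.0014] [186. 309.]
side bearing spot 0.72 [ 0.434  -0.2033  0.0032] [207. 252.]
side slide_base spot 0.62 [ 0.5408  0.0574 -0.0032] [274. 191.]
side seat spot 0.6 [0.456  0.0886 0.008 ] [252. 174.]
side jaw_face spot 0.59 [0.4999 0.0712 0.022 ] [263. 179.]
side knob_grip spot 0.76 [0.5893 0.041  0.0757] [288. 186.]
side knob_grip spot 0.53 [0.78   0.021  0.0023] [346. 223.]
side carriage spot 0.66 [0.5925 0.0478 0.0142] [289. 195.]
{'time_s': 0.7, 'qpos': array([-8.12800464e+01,  2.00928742e+01,  9.46434173e+01, -3.92018320e-04,
        6.52675411e+01, -4.84666676e+00]), 'joint_vel': array([ 0.02219237,  0.06561872,  0.09179371,  0.0299472 , -0.06442295,
        0.12015244]), 'joint_torque': array([-3.79412435e-03, -5.05961215e+01, -2.91622013e+01, -1.34938518e-04,
        5.26870826e-04, -1.11036036e-05]), 'ee_pos': array([ 0.1290388 , -0.53460554,  0.23128185]), 'ee_rot': array([[ 9.72097154e-01,  2.34578605e-01, -1.62837829e-05],
       [ 2.34578606e-01, -9.72097152e-01,  6.51769761e-05],
       [-5.40294800e-07, -6.71781800e-05, -9.99999998e-01]]), 'wrist_force': array([0.89798636, 0.43695234, 0.14779059]), 'torque': array([-0.00972167,  0.0146603 ,  0.03438448]), 'grasp_force': 0.0, 'gripper_width': 0.9990787386302824}
```

View pics/scene0.png

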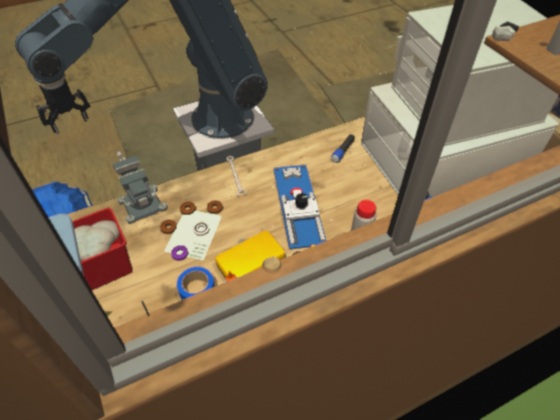

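```bash
python3 - <<'E'
import cv2
a=cv2.imread('pics/scene0.png')[180:260,130:240]; b=cv2.imread('pics/side0.png')[230:330,150:260]
a=cv2.resize(a,(550,400),interpolation=3)[:,:400]; a=cv2.resize(a,(400,400)); b=cv2.resize(b,(400,400),interpolation=3)
a=cv2.resize(cv2.imread('pics/scene0.png')[180:260,140:220],(400,400),interpolation=3)
cv2.imwrite('pics/crop.png',cv2.hconcat([a,b]))
E
```

```text
(no output)
```

View pics/crop.png

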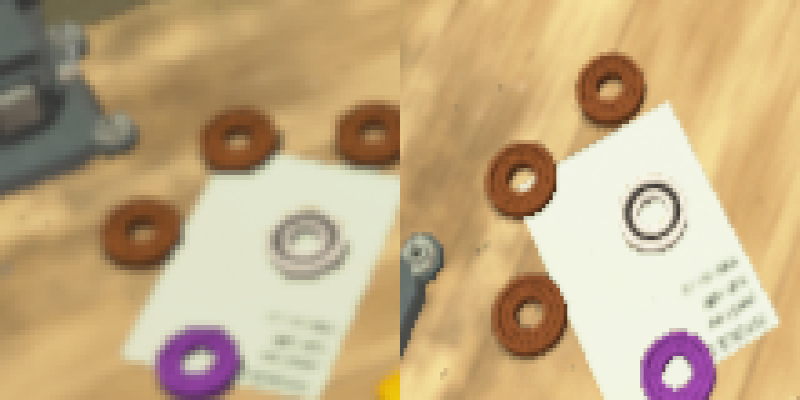

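The grey bearing on the paper is at scene (200,229), or side (222,284). The brown look-alikes are at scene (168,227), (187,208) and (215,207), and the purple one at (180,253). The crop confirms that only the (200,229) one is grey steel with visible thickness, so that is the target. It sits at about (0.51,-0.273). I'm moving above it.

```bash
python3 -m crank '[{"delta_rot":[0,0,0],"xyz":[0.036,-0.0138,0],"grip":0},{"delta_rot":[0,0,0],"xyz":[0.036,-0.0138,0],"grip":0},{"delta_rot":[0,0,0],"xyz":[0.036,-0.0138,0],"grip":0},{"delta_rot":[0,0,0],"xyz":[0.036,-0.0138,0],"grip":0},{"delta_rot":[0,0,0],"xyz":[0.036,-0.0138,0],"grip":0},{"delta_rot":[0,0,0],"xyz":[0.036,-0.0138,0],"grip":0},{"delta_rot":[0,0,0],"xyz":[0.036,-0.0138,0],"grip":0},{"delta_rot":[0,0,0],"xyz":[0.036,-0.0138,0],"grip":0},{"delta_rot":[0,0,0],"xyz":[0.036,-0.0138,0],"grip":0},{"delta_rot":[0,0,0],"xyz":[0.036,-0.0138,0],"grip":0},{"delta_rot":[0,0,0],"xyz":[0.036,-0.0138,0],"grip":0},{"delta_rot":[0,0,0],"xyz":[0.036,-0.0138,0],"grip":0}]'
python3 -m crank '[{"delta_rot":[0,0,0],"xyz":[0,0,0],"grip":0},{"delta_rot":[0,0,0],"xyz":[0,0,0],"grip":0}]' 
cat >> h.py <<'E'
def to(w,s=None):
    s=s or ctrl.state();R=np.array(s['ee_rot']);d=R.T@(np.array(w)-s['ee_pos']);print('tcp',np.round(s['ee_pos'],4),'q',np.round(s['qpos'],1),'yaw_y',np.degrees(np.arctan2(R[1,1],R[0,1])).round(2),'need tool',d.round(4))
E
python3 - <<'E'
from h import *
s=ctrl.state();snap('wrist','w1.png')
find('bearing','wrist'); find('bearing','wrist','search_frame')
to([.51,-.273,.1],s)
E
```

```text
time_s: 1.7
ee_pos: [0.5116, -0.2709, 0.2314]
ee_rot: [[0.972, 0.235, 0.0], [0.235, -0.972, -0.0], [0.0, 0.0, -1.0]]
wrist_force: [-0.2, -0.9, -0.0]
gripper_width: 0.998
grasp_force: 0.0
time_s: 1.87
ee_pos: [0.5111, -0.2711, 0.2309]
ee_rot: [[0.971, 0.237, -0.0], [0.237, -0.971, 0.0], [-0.0, -0.0, -1.0]]
wrist_force: [-0.1, -0.1, -0.2]
gripper_width: 0.999
grasp_force: 0.0
wrist bearing spot 0.92 [ 0.437  -0.2023 -0.0035] [203. 229.]
wrist bearing spot 0.84 [ 0.4098 -0.2849 -0.0007] [267. 267.]
wrist bearing spot 0.81 [ 0.5051 -0.2771 -0.002 ] [280. 188.]
wrist bearing sear 0.85 [ 0.4436 -0.2046  0.0111] [203. 228.]
wrist bearing sear 0.84 [ 0.4128 -0.2838  0.0146] [266. 270.]
wrist bearing sear 0.8 [ 0.5044 -0.2757  0.0119] [278. 191.]
tcp [ 0.5111 -0.2711  0.2309] q [-32.6  23.1  90.3  -0.   66.6  43.7] yaw_y -76.27 need tool [-0.0015  0.0016  0.1309]
```

View pics/w1.png

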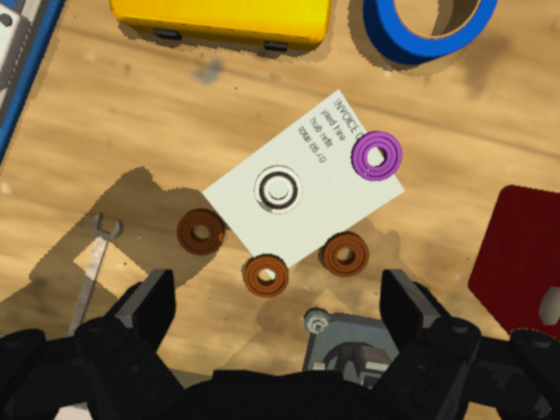

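The wrist view shows the grey bearing at about (278,190), with the brown rings around it at (203,231), (266,276) and (345,255), and the purple one at (377,157). I'll refine the centre and descend.

```bash
python3 - <<'E'
from h import *
im=cv2.imread('pics/w1.png');
for z in (0.007,0.015): print(ray('wrist',(278,190),z))
g=cv2.cvtColor(im[160:220,245:310],cv2.COLOR_BGR2GRAY)
m=(g<120).astype('uint8');n,l,st,c=cv2.connectedComponentsWithStats(m)
print([(st[i].tolist(),(c[i]+[245,160]).round(1)) for i in range(1,n) if st[i][4]>30])
to([.506,-.2765,.006])
E
```

```text
[ 0.50411043 -0.27553377  0.007     ]
[ 0.5056908  -0.27513085  0.015     ]
[([14, 12, 38, 37, 448], array([277.2, 190.7]))]
tcp [ 0.5094 -0.2729  0.2312] q [-32.8  23.   90.4  -0.   66.6  43.7] yaw_y -76.48 need tool [-0.0041  0.0027  0.2252]
```

```bash
python3 -m crank '[{"delta_rot":[0,0,0],"xyz":[-0.0038,0.0012,0.03],"grip":0},{"delta_rot":[0,0,0],"xyz":[0,0,0.035],"grip":0},{"delta_rot":[0,0,0],"xyz":[0,0,0.035],"grip":0},{"delta_rot":[0,0,0],"xyz":[0,0,0.03],"grip":0},{"delta_rot":[0,0,0],"xyz":[0,0,0],"grip":0},{"delta_rot":[0,0,0],"xyz":[0,0,0],"grip":0}]'
python3 - <<'E'
from h import *
s=ctrl.state();im=snap('wrist','w2.png')
find('bearing','wrist'); to([.506,-.275,.002],s); uv=pw('wrist',[.506,-.275,.015]);print(uv)
hsv=cv2.cvtColor(im,cv2.COLOR_RGB2HSV)
E
```

```text
time_s: 2.52
ee_pos: [0.5057, -0.2749, 0.1011]
ee_rot: [[0.972, 0.233, -0.002], [0.233, -0.972, 0.001], [-0.002, -0.002, -1.0]]
wrist_force: [0.4, -0.1, -0.2]
gripper_width: 1.002
grasp_force: 0.0
wrist bearing spot 0.83 [ 5.047e-01 -2.743e-01  4.000e-04] [274. 218.]
wrist bearing spot 0.73 [ 0.4564 -0.366   0.0042] [373. 303.]
wrist bearing spot 0.71 [ 4.436e-01 -2.024e-01  2.000e-04] [166. 271.]
tcp [ 0.5057 -0.2749  0.1011] q [-33.2  32.   96.7  -0.   51.4  43.4] yaw_y -76.52 need tool [0.0004 0.0003 0.0991]
[275.31748085 222.63414279]
```

View pics/w2.png

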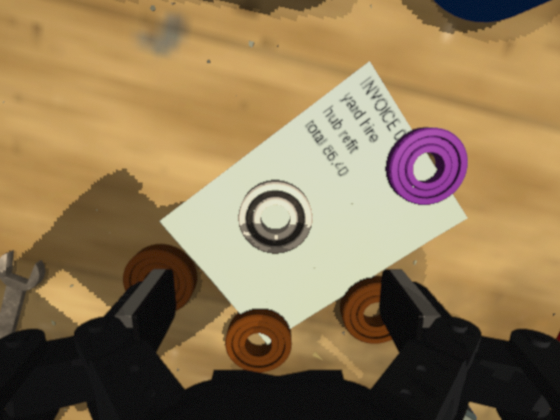

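```bash
python3 -m crank '[{"delta_rot":[0,0,0],"xyz":[0.004,0,0.025],"grip":0},{"delta_rot":[0,0,0],"xyz":[0,0,0.03],"grip":0},{"delta_rot":[0,0,0],"xyz":[0,0,0.025],"grip":0},{"delta_rot":[0,0,0],"xyz":[0,0,0.013],"grip":0},{"delta_rot":[0,0,0],"xyz":[0,0,0.006],"grip":0},{"delta_rot":[0,0,0],"xyz":[0,0,0],"grip":0}]'
python3 -m crank '[{"delta_rot":[0,0,0],"xyz":[0,0,0],"grip":1},{"delta_rot":[0,0,0],"xyz":[0,0,0],"grip":1},{"delta_rot":[0,0,0],"xyz":[0,0,0],"grip":1},{"delta_rot":[0,0,0],"xyz":[0,0,0],"grip":1},{"delta_rot":[0,0,0],"xyz":[0,0,0],"grip":1},{"delta_rot":[0,0,0],"xyz":[0,0,0],"grip":1},{"delta_rot":[0,0,0],"xyz":[0,0,0],"grip":1},{"delta_rot":[0,0,0],"xyz":[0,0,0],"grip":1}]'
```

```text
time_s: 3.12
ee_pos: [0.5109, -0.2738, 0.0028]
ee_rot: [[0.972, 0.234, 0.0], [0.234, -0.972, -0.0], [0.0, 0.0, -1.0]]
wrist_force: [-0.1, -0.4, 0.2]
gripper_width: 1.0
grasp_force: 0.0
time_s: 3.78
ee_pos: [0.5113, -0.2738, 0.0042]
ee_rot: [[0.972, 0.235, 0.002], [0.235, -0.972, -0.001], [0.001, 0.001, -1.0]]
wrist_force: [-3.5, 2.0, 12.8]
gripper_width: 0.565
grasp_force: 60.8
```

```bash
python3 -m crank '[{"delta_rot":[0,0,0],"xyz":[0,0,-0.01],"grip":1},{"delta_rot":[0,0,0],"xyz":[0,0,-0.03],"grip":1},{"delta_rot":[0,0,0],"xyz":[0,0,-0.035],"grip":1},{"delta_rot":[0,0,0],"xyz":[0,0,-0.035],"grip":1},{"delta_rot":[0,0,0],"xyz":[0,0,-0.035],"grip":1},{"delta_rot":[0,0,0],"xyz":[0,0,-0.03],"grip":1},{"delta_rot":[0,0,0],"xyz":[0,0,0],"grip":1}]'
python3 - <<'E'
from h import *
snap('wrist','w3.png');find('bearing','wrist'); to([.6,0.04,.3])
for c in ['scene','side']:
    snap(c)
    for k in range(2):
        for n in ['seat','knob_grip','jaw_face','slide_base']: find(n,c,k=1)
        snap(c)
E
```

```text
time_s: 4.37
ee_pos: [0.5128, -0.2748, 0.1844]
ee_rot: [[0.972, 0.235, 0.009], [0.235, -0.972, -0.006], [0.007, 0.007, -1.0]]
wrist_force: [0.3, -0.2, -1.3]
gripper_width: 0.568
grasp_force: 63.3
wrist bearing spot 0.96 [ 0.4364 -0.2006 -0.0078] [190. 246.]
wrist bearing spot 0.63 [ 0.5066 -0.2778  0.1728] [283. 281.]
wrist bearing spot 0.6 [ 0.4488 -0.3649 -0.0057] [348. 270.]
tcp [ 0.5109 -0.2736  0.1788] q [-32.8  26.4  93.2   0.   60.2  43.7] yaw_y -76.43 need tool [ 0.1604 -0.2837 -0.1215]
scene seat spot 0.74 [0.4589 0.0848 0.011 ] [292. 183.]
scene knob_grip spot 0.57 [0.587  0.0461 0.0767] [300. 199.]
scene jaw_face spot 0.61 [0.5014 0.0726 0.0192] [295. 190.]
scene slide_base spot 0.65 [0.5509 0.0592 0.0007] [298. 205.]
scene seat spot 0.79 [0.4552 0.0824 0.0106] [291. 182.]
scene knob_grip spot 0.7 [0.5876 0.0448 0.0756] [300. 199.]
scene jaw_face spot 0.41 [0.5018 0.0738 0.0186] [295. 190.]
scene slide_base spot 0.87 [0.5487 0.0588 0.0012] [298. 205.]
side knob_grip spot 0.61 [0.5858 0.0403 0.0741] [287. 186.]
side jaw_face spot 0.63 [ 0.5056 -0.2779  0.1721] [211. 260.]
side slide_base spot 0.76 [ 0.5442  0.056  -0.0007] [275. 191.]
side seat spot 0.56 [0.4553 0.0856 0.0059] [251. 175.]
side knob_grip spot 0.6 [0.5904 0.0401 0.0731] [288. 187.]
side jaw_face spot 0.55 [0.4994 0.0686 0.0177] [262. 181.]
side slide_base spot 0.92 [ 0.544  0.058 -0.003] [275. 191.]
```

View pics/w3.png

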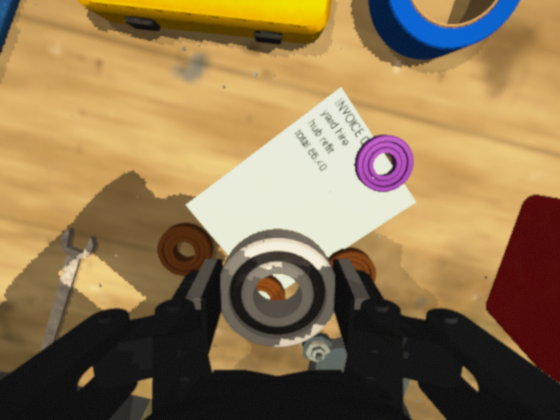

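The bearing is held flat and centred at (277,288). I'm carrying it over the slide and turning the tool so the fingers close along the slide's y axis.

```bash
python3 -m crank '[{"delta_rot":[0,0,0],"xyz":[0.0035,-0.0324,0],"grip":1},{"delta_rot":[0,0,0],"xyz":[0.0035,-0.0324,0],"grip":1},{"delta_rot":[0,0,0],"xyz":[0.0035,-0.0324,0],"grip":1},{"delta_rot":[0,0,0],"xyz":[0.0035,-0.0324,0],"grip":1},{"delta_rot":[0,0,0],"xyz":[0.0035,-0.0324,0],"grip":1},{"delta_rot":[0,0,0],"xyz":[0.0035,-0.0324,0],"grip":1},{"delta_rot":[0,0,0],"xyz":[0.0035,-0.0324,0],"grip":1},{"delta_rot":[0,0,0],"xyz":[0.0035,-0.0324,0],"grip":1},{"delta_rot":[0,0,0],"xyz":[0.0035,-0.0324,0],"grip":1},{"delta_rot":[0,0,0],"xyz":[0.0035,-0.0324,0],"grip":1},{"delta_rot":[0,0,0],"xyz":[0.0035,-0.0324,0],"grip":1}]'
python3 -m crank '[{"delta_rot":[0,0,-7.1],"xyz":[0,0,0],"grip":1},{"delta_rot":[0,0,-7.1],"xyz":[0,0,0],"grip":1},{"delta_rot":[0,0,-7.1],"xyz":[0,0,0],"grip":1},{"delta_rot":[0,0,-7.1],"xyz":[0,0,0],"grip":1},{"delta_rot":[0,0,-7.1],"xyz":[0,0,0],"grip":1},{"delta_rot":[0,0,-7.1],"xyz":[0,0,0],"grip":1},{"delta_rot":[0,0,-7.1],"xyz":[0,0,0],"grip":1},{"delta_rot":[0,0,-7.1],"xyz":[0,0,0],"grip":1},{"delta_rot":[0,0,-7.1],"xyz":[0,0,0],"grip":1},{"delta_rot":[0,0,-7.1],"xyz":[0,0,0],"grip":1},{"delta_rot":[0,0,-7.1],"xyz":[0,0,0],"grip":1}]'
python3 -m crank '[{"delta_rot":[0,0,-7],"xyz":[0,0,0],"grip":1},{"delta_rot":[0,0,-7],"xyz":[0,0,0],"grip":1},{"delta_rot":[0,0,-7],"xyz":[0,0,0],"grip":1},{"delta_rot":[0,0,-7],"xyz":[0,0,0],"grip":1},{"delta_rot":[0,0,-7],"xyz":[0,0,0],"grip":1},{"delta_rot":[0,0,-7],"xyz":[0,0,0],"grip":1},{"delta_rot":[0,0,-7],"xyz":[0,0,0],"grip":1},{"delta_rot":[0,0,-7],"xyz":[0,0,0],"grip":1},{"delta_rot":[0,0,-7],"xyz":[0,0,0],"grip":1},{"delta_rot":[0,0,-7],"xyz":[0,0,0],"grip":1},{"delta_rot":[0,0,0],"xyz":[0,0,0],"grip":1},{"delta_rot":[0,0,0],"xyz":[0,0,0],"grip":1}]'
python3 - <<'E'
from h import *
s=ctrl.state();snap('wrist','w4.png')
for n in ['seat','knob_grip','jaw_face','slide_base','bearing']: find(n,'wrist',k=1)
to([.4646,.082,.016],s)
E
```

```text
time_s: 6.48
ee_pos: [0.464, 0.0836, 0.1775]
ee_rot: [[0.972, 0.234, 0.0], [0.234, -0.972, 0.0], [0.0, 0.0, -1.0]]
wrist_force: [0.7, 0.3, -1.9]
gripper_width: 0.564
grasp_force: 63.4
time_s: 7.4
ee_pos: [0.4645, 0.0821, 0.1774]
ee_rot: [[-0.035, 0.999, 0.0], [0.999, 0.035, 0.0], [-0.0, 0.0, -1.0]]
wrist_force: [-1.1, 0.9, -0.5]
gripper_width: 0.565
grasp_force: 63.4
time_s: 8.4
ee_pos: [0.4645, 0.0821, 0.1774]
ee_rot: [[-0.948, 0.318, 0.0], [0.318, 0.948, 0.0], [-0.0, 0.0, -1.0]]
wrist_force: [0.4, -0.3, -1.9]
gripper_width: 0.563
grasp_force: 63.4
wrist seat spot 0.92 [0.4553 0.0833 0.0055] [275. 184.]
wrist knob_grip spot 0.74 [0.5927 0.043  0.0746] [282. 366.]
wrist slide_base spot 0.72 [0.5468 0.0559 0.0014] [278. 276.]
wrist bearing spot 0.66 [ 0.443  -0.2006 -0.0018] [  5. 259.]
tcp [0.4645 0.0821 0.1774] q [  4.4  16.  109.1   0.   54.9 -67.1] yaw_y 71.45 need tool [-1.000e-04 -0.000e+00  1.614e-01]
```

View pics/w4.png

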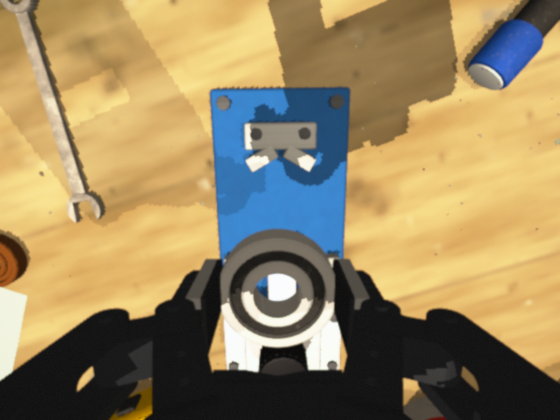

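```bash
python3 - <<'E'
from h import *
a=ray('wrist',(280,88),.012); b=ray('wrist',(280,230),.012)
R=np.array(ctrl.state()['ee_rot']);d=R[:,0];p=ctrl.state()['ee_pos']
f=lambda w:(R.T@(np.array(w)-p)).round(4)
print('plate end',a,f(a),'line2',b,f(b),'vee', f(ray('wrist',(281,150),.028)), 'tips',f(ray('wrist',(255,168),.028)),f(ray('wrist',(308,168),.028)))
print('edges',[f(ray('wrist',q,.012)) for q in [(211,88),(349,88),(217,230),(344,230)]])
print('bearing',f(ray('wrist',(277,288),p[2]+.012)), 'bore', f(ray('wrist',(277,288),p[2])))
for w in [(.456,.0845,.012),(.456,.085,.012),(.5475,.0575,0),(.589,.043,.075),(.5015,.072,.019)]: print('pt',f(w))
E
```

```text
plate end [0.37767026 0.11340965 0.012     ] [0.0922 0.0023 0.1653] line2 [0.49712501 0.07387707 0.012     ] [-0.0336  0.0026  0.1653] vee [0.0421 0.0031 0.1493] tips [ 0.027  -0.0189  0.1493] [0.027  0.0261 0.1493]
edges [array([ 0.0923, -0.0558,  0.1653]), array([0.0922, 0.0605, 0.1653]), array([-0.0336, -0.0568,  0.1653]), array([-0.0336,  0.0628,  0.1653])]
bearing [-0.0009 -0.0001 -0.012 ] bore [-0.0072 -0.0001  0.    ]
pt [ 0.0088 -0.0004  0.1653]
pt [8.900e-03 1.000e-04 1.653e-01]
pt [-0.0866  0.0029  0.1773]
pt [-0.1305  0.0023  0.1023]
pt [-0.0383  0.0022  0.1583]
```

```bash
python3 -m crank '[{"delta_rot":[0,0,0],"xyz":[0,0.0025,0.02],"grip":1},{"delta_rot":[0,0,0],"xyz":[0,0,0.035],"grip":1},{"delta_rot":[0,0,0],"xyz":[0,0,0.035],"grip":1},{"delta_rot":[0,0,0],"xyz":[0,0,0.03],"grip":1},{"delta_rot":[0,0,0],"xyz":[0,0,0.022],"grip":1},{"delta_rot":[0,0,0],"xyz":[0,0,0.01],"grip":1},{"delta_rot":[0,0,0],"xyz":[0,0,0.004],"grip":1},{"delta_rot":[0,0,0],"xyz":[0,0,0],"grip":1},{"delta_rot":[0,0,0],"xyz":[0,0,0],"grip":1}]'
```

```text
time_s: 9.45
ee_pos: [0.466, 0.0845, 0.0223]
ee_rot: [[-0.949, 0.315, 0.002], [0.315, 0.949, 0.0], [-0.001, 0.001, -1.0]]
wrist_force: [-0.1, -0.3, -0.6]
gripper_width: 0.566
grasp_force: 63.4
```

```bash
python3 -m crank '[{"delta_rot":[0,0,0],"xyz":[0,0,0.002],"grip":1},{"delta_rot":[0,0,0],"xyz":[0,0,0.001],"grip":1},{"delta_rot":[0,0,0],"xyz":[0,0,0],"grip":1},{"delta_rot":[0,0,0],"xyz":[0,0,0],"grip":1}]'
```

```text
time_s: 9.78
ee_pos: [0.4654, 0.0844, 0.0187]
ee_rot: [[-0.949, 0.315, 0.001], [0.315, 0.949, 0.0], [-0.001, 0.0, -1.0]]
wrist_force: [-1.0, -0.1, -0.5]
gripper_width: 0.568
grasp_force: 63.4
```

```bash
python3 -m crank '[{"delta_rot":[0,0,0],"xyz":[0,0,0.0015],"grip":1},{"delta_rot":[0,0,0],"xyz":[0,0,0.001],"grip":1},{"delta_rot":[0,0,0],"xyz":[0,0,0],"grip":1},{"delta_rot":[0,0,0],"xyz":[0,0,0],"grip":1}]'
```

```text
time_s: 10.12
ee_pos: [0.4654, 0.0845, 0.0162]
ee_rot: [[-0.949, 0.315, 0.0], [0.315, 0.949, 0.0], [-0.0, 0.0, -1.0]]
wrist_force: [-2.6, 0.1, 7.9]
gripper_width: 0.563
grasp_force: 64.5
```

```bash
python3 -m crank '[{"delta_rot":[0,0,0],"xyz":[0,0,0],"grip":0},{"delta_rot":[0,0,0],"xyz":[0,0,0],"grip":0},{"delta_rot":[0,0,0],"xyz":[0,0,0],"grip":0},{"delta_rot":[0,0,0],"xyz":[0,0,0],"grip":0},{"delta_rot":[0,0,0],"xyz":[0,0,-0.01],"grip":0},{"delta_rot":[0,0,0],"xyz":[0,0,-0.03],"grip":0},{"delta_rot":[0,0,0],"xyz":[0,0,-0.04],"grip":0},{"delta_rot":[0,0,0],"xyz":[0,0,-0.04],"grip":0},{"delta_rot":[0,0,0],"xyz":[0,0,-0.04],"grip":0},{"delta_rot":[0,0,0],"xyz":[-0.02,0,0],"grip":0},{"delta_rot":[0,0,0],"xyz":[-0.02,0,0],"grip":0},{"delta_rot":[0,0,0],"xyz":[0,0,0],"grip":0}]'
python3 -m crank '[{"delta_rot":[0,0,0],"xyz":[0,0,0],"grip":0},{"delta_rot":[0,0,0],"xyz":[0,0,0],"grip":0}]'
python3 - <<'E'
from h import *
s=ctrl.state();snap('wrist','w5.png')
for n in ['seat','knob_grip','jaw_face','slide_base','bearing']: find(n,'wrist',k=1)
to([.589,.043,.056],s)
E
```

```text
time_s: 11.12
ee_pos: [0.5058, 0.0711, 0.1776]
ee_rot: [[-0.949, 0.315, 0.004], [0.315, 0.949, -0.0], [-0.004, 0.001, -1.0]]
wrist_force: [-0.6, -0.5, -1.4]
gripper_width: 1.0
grasp_force: 0.0
time_s: 11.28
ee_pos: [0.5023, 0.0719, 0.1757]
ee_rot: [[-0.949, 0.315, -0.001], [0.315, 0.949, -0.0], [0.001, -0.0, -1.0]]
wrist_force: [-0.3, 0.5, 0.7]
gripper_width: 0.996
grasp_force: 0.0
wrist seat spot 0.72 [0.458  0.086  0.0091] [277. 143.]
wrist knob_grip spot 0.71 [0.5897 0.0438 0.0758] [278. 324.]
wrist jaw_face spot 0.8 [0.5008 0.0717 0.0204] [276. 196.]
wrist bearing spot 0.95 [0.4694 0.0792 0.0094] [273. 158.]
tcp [0.5023 0.0719 0.1757] q [  2.9  19.7 104.    0.   56.3 -68.8] yaw_y 71.66 need tool [-9.150e-02 -1.000e-04  1.196e-01]
```

View pics/w5.png

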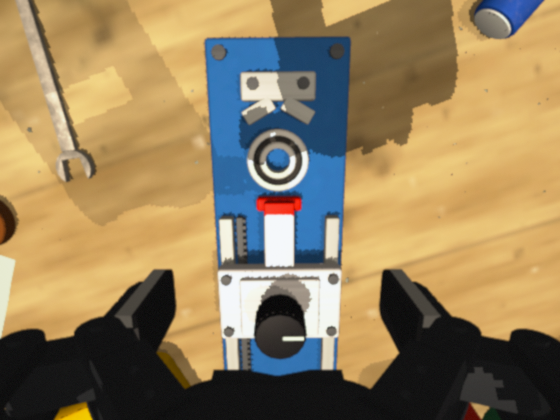

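```bash
python3 - <<'E'
from h import *
s=ctrl.state();R=np.array(s['ee_rot']);p=s['ee_pos'];f=lambda w:(R.T@(np.array(w)-p)).round(4)
C=lambda u,v,z:(f(ray('wrist',(u,v),z)),ray('wrist',(u,v),z).round(4))
print('bearing',C(278,160,.027),'vee tips',C(243,120,.028),C(315,120,.028),'jawfront top',C(279,199,.026),'knob',C(281,337,.09),'plate end',C(278,38,.012))
to([.589,.043,.060],s)
E
```

```text
bearing (array([0.0338, 0.0006, 0.1487]), array([0.4709, 0.0832, 0.027 ])) vee tips (array([ 0.0663, -0.0279,  0.1478]), array([0.4311, 0.0664, 0.028 ])) (array([0.0663, 0.0307, 0.1478]), array([0.4495, 0.122 , 0.028 ])) jawfront top (array([-1.000e-04,  1.500e-03,  1.497e-01]), array([0.5034, 0.0734, 0.026 ])) knob (array([-0.0936,  0.0028,  0.0857]), array([0.5926, 0.0453, 0.09  ])) plate end (array([0.1302, 0.0006, 0.1638]), array([0.3795, 0.1135, 0.012 ]))
tcp [0.5029 0.072  0.1757] q [  2.9  19.7 104.    0.   56.3 -68.8] yaw_y 71.68 need tool [-0.0909 -0.0004  0.1157]
```

The bearing lies flat at pixel (278,160), about 13 mm short of the vee and centred. The red jaw at (279,199) is about 8 mm behind it and the knob is at (281,337). Next I'll grip the knob.

```bash
python3 -m crank '[{"delta_rot":[0,0,0],"xyz":[-0.031,0.001,0],"grip":0},{"delta_rot":[0,0,0],"xyz":[-0.031,0,0],"grip":0},{"delta_rot":[0,0,0],"xyz":[-0.03,0,0],"grip":0},{"delta_rot":[0,0,0],"xyz":[0,0,0],"grip":0},{"delta_rot":[0,0,0],"xyz":[0,0,0.03],"grip":0},{"delta_rot":[0,0,0],"xyz":[0,0,0.035],"grip":0},{"delta_rot":[0,0,0],"xyz":[0,0,0.03],"grip":0},{"delta_rot":[0,0,0],"xyz":[0,0,0.014],"grip":0},{"delta_rot":[0,0,0],"xyz":[0,0,0.006],"grip":0},{"delta_rot":[0,0,0],"xyz":[0,0,0],"grip":0},{"delta_rot":[0,0,0],"xyz":[0,0,0],"grip":0}]'
python3 - <<'E'
from h import *
s=ctrl.state();snap('wrist','w6.png');find('knob_grip','wrist');snap('scene');find('knob_grip','scene');to([.590,.043,.060],s)
E
```

```text
time_s: 12.5
ee_pos: [0.5912, 0.044, 0.0616]
ee_rot: [[-0.949, 0.314, 0.001], [0.314, 0.949, 0.0], [-0.001, 0.0, -1.0]]
wrist_force: [0.8, 0.3, 0.2]
gripper_width: 1.005
grasp_force: 0.0
wrist knob_grip spot 0.8 [0.5915 0.0435 0.0762] [276. 288.]
wrist knob_grip spot 0.63 [0.503  0.0721 0.0215] [275.  65.]
scene knob_grip spot 0.47 [0.5892 0.0442 0.0744] [300. 200.]
tcp [0.5912 0.044  0.0616] q [ -0.2  36.8  95.1   0.   48.1 -71.9] yaw_y 71.67 need tool [ 0.0008 -0.0013  0.0016]
```

View pics/w6.png

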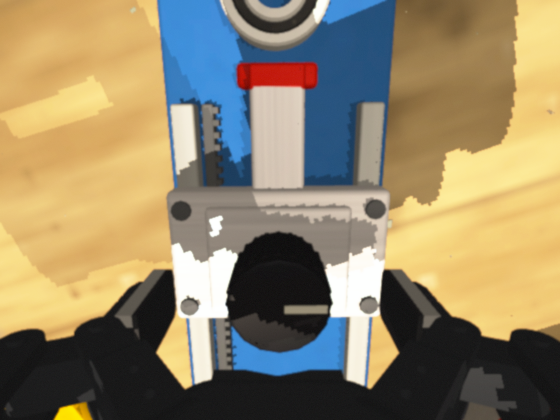

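The knob is centred between the pads at about (278,300), so I'm closing.

```bash
python3 -m crank '[{"delta_rot":[0,0,0],"xyz":[0,0,0],"grip":1},{"delta_rot":[0,0,0],"xyz":[0,0,0],"grip":1},{"delta_rot":[0,0,0],"xyz":[0,0,0],"grip":1},{"delta_rot":[0,0,0],"xyz":[0,0,0],"grip":1},{"delta_rot":[0,0,0],"xyz":[0,0,0],"grip":1},{"delta_rot":[0,0,0],"xyz":[0,0,0],"grip":1},{"delta_rot":[0,0,0],"xyz":[0,0,0],"grip":1},{"delta_rot":[0,0,0],"xyz":[0,0,0],"grip":1},{"delta_rot":[0,0,0],"xyz":[0,0,0],"grip":1}]'
cat >> h.py <<'E'
def plan(n,step):
    s=ctrl.state();R=np.array(s['ee_rot']);print('t',s['time_s'],'tcp',np.round(s['ee_pos'],4),'F',np.round(s['wrist_force'],2),'M',np.round(s['torque'],3),'q6',round(float(s['qpos'][5]),1),'yawy',np.degrees(np.arctan2(R[1,1],R[0,1])).round(2))
    d=np.array([np.cos(np.radians(161.7)),np.sin(np.radians(161.7)),0])*.012*np.radians(step)
    y0=np.degrees(np.arctan2(R[1,1],R[0,1]))
    for i in range(n):
        y=np.radians(y0-step*(i))  # tool y yaw at row start
        ty=np.array([np.cos(y),np.sin(y),0]); tx=np.array([-np.sin(y),np.cos(y),0]);  # provisional
        tx=np.cross(ty,[0,0,-1]);print((round(float(tx@d)*1e3,2),round(float(ty@d)*1e3,2)),end=' ')
    print()
E
python3 -c "
from h import *
plan(12,6)"
```

```text
time_s: 13.45
ee_pos: [0.5911, 0.0445, 0.0614]
ee_rot: [[-0.949, 0.315, 0.001], [0.315, 0.949, 0.001], [-0.001, 0.001, -1.0]]
wrist_force: [-1.0, 4.3, 5.2]
gripper_width: 0.447
grasp_force: 59.8
t 13.45 tcp [0.5911 0.0445 0.0614] F [-0.99  4.3   5.16] M [ 0.633  0.238 -0.034] q6 -71.9 yawy 71.67
(1.26, -0.0) (1.25, -0.13) (1.23, -0.26) (1.19, -0.39) (1.15, -0.51) (1.09, -0.63) (1.02, -0.74) (0.93, -0.84) (0.84, -0.93) (0.74, -1.02) (0.63, -1.09) (0.51, -1.15)
```

```bash
python3 -m crank '[{"delta_rot":[0,0,6],"xyz":[0.00126,0,0],"grip":1},{"delta_rot":[0,0,6],"xyz":[0.00125,-0.00013,0],"grip":1},{"delta_rot":[0,0,6],"xyz":[0.00123,-0.00026,0],"grip":1},{"delta_rot":[0,0,6],"xyz":[0.00119,-0.00039,0],"grip":1},{"delta_rot":[0,0,6],"xyz":[0.00115,-0.00051,0],"grip":1},{"delta_rot":[0,0,0],"xyz":[0,0,0],"grip":1}]'
python3 -c "
from h import *
plan(10,6)
snap('scene');find('knob_grip','scene',k=1);find('jaw_face','scene',k=1);find('bearing','scene',k=5)"
```

```text
time_s: 13.95
ee_pos: [0.5852, 0.0466, 0.0614]
ee_rot: [[-0.66, 0.751, 0.001], [0.751, 0.66, 0.001], [-0.0, 0.001, -1.0]]
wrist_force: [0.3, 4.2, 4.6]
gripper_width: 0.452
grasp_force: 59.7
t 13.95 tcp [0.5852 0.0466 0.0614] F [0.32 4.22 4.58] M [ 0.723  0.067 -0.171] q6 -41.4 yawy 41.3
(1.08, -0.64) (1.01, -0.75) (0.93, -0.85) (0.83, -0.94) (0.73, -1.02) (0.62, -1.09) (0.5, -1.15) (0.38, -1.2) (0.25, -1.23) (0.12, -1.25) 
scene knob_grip spot 0.71 [0.5836 0.0474 0.0752] [300. 198.]
scene bearing spot 0.76 [ 5.690e-01 -3.631e-01 -5.000e-04] [180. 255.]
scene bearing spot 0.68 [ 0.4399 -0.1992  0.0012] [215. 208.]
scene bearing spot 0.54 [ 4.544e-01 -3.659e-01  2.000e-04] [168. 229.]
scene bearing spot 0.53 [ 0.4063 -0.282   0.0018] [188. 209.]
scene bearing spot 0.19 [0.5873 0.0479 0.011 ] [300. 212.]
```

```bash
python3 -m crank '[{"delta_rot":[0,0,6],"xyz":[0.00108,-0.00064,0],"grip":1},{"delta_rot":[0,0,6],"xyz":[0.00101,-0.00075,0],"grip":1},{"delta_rot":[0,0,6],"xyz":[0.00093,-0.00085,0],"grip":1},{"delta_rot":[0,0,6],"xyz":[0.00083,-0.00094,0],"grip":1},{"delta_rot":[0,0,6],"xyz":[0.00073,-0.00102,0],"grip":1}]'
python3 -c "
from h import *
plan(2,6);plan(10,2);s=ctrl.state();print(s['joint_torque'].round(2))"
```

```text
time_s: 14.57
ee_pos: [0.5794, 0.0485, 0.0615]
ee_rot: [[-0.198, 0.98, 0.002], [0.98, 0.198, 0.001], [0.0, 0.002, -1.0]]
wrist_force: [1.2, 5.0, 3.9]
gripper_width: 0.451
grasp_force: 59.5
t 14.5667 tcp [0.5794 0.0485 0.0615] F [1.22 4.97 3.94] M [ 0.866 -0.04   0.254] q6 -11.3 yawy 11.4
(0.62, -1.09) (0.51, -1.15) 
t 14.5667 tcp [0.5794 0.0485 0.0615] F [1.22 4.97 3.94] M [ 0.866 -0.04   0.254] q6 -11.3 yawy 11.4
(0.21, -0.36) (0.19, -0.37) (0.18, -0.38) (0.17, -0.38) (0.15, -0.39) (0.14, -0.39) (0.13, -0.4) (0.11, -0.4) (0.1, -0.41) (0.08, -0.41) 
[ -3.63 -56.24 -21.09  -0.86   0.08  -1.83]
```

```bash
python3 -m crank '[{"delta_rot":[0,0,6],"xyz":[0.00062,-0.00109,0],"grip":1},{"delta_rot":[0,0,6],"xyz":[0.00051,-0.00115,0],"grip":1}]'
python3 -c "
from h import *
plan(8,2)"
python3 -m crank '[{"delta_rot":[0,0,2],"xyz":[0.00013,-0.0004,0],"grip":1},{"delta_rot":[0,0,2],"xyz":[0.00011,-0.0004,0],"grip":1},{"delta_rot":[0,0,2],"xyz":[0.0001,-0.00041,0],"grip":1}]'
python3 -c "
from h import *
plan(10,2);s=ctrl.state();snap('wrist','w7.png')"
```

```text
time_s: 14.73
ee_pos: [0.5771, 0.0493, 0.0614]
ee_rot: [[0.01, 1.0, 0.002], [1.0, -0.01, 0.001], [0.001, 0.002, -1.0]]
wrist_force: [1.3, 5.5, 4.2]
gripper_width: 0.456
grasp_force: 59.6
t 14.7333 tcp [0.5771 0.0493 0.0614] F [1.3  5.46 4.21] M [ 0.892 -0.03   0.245] q6 0.8 yawy -0.6
(0.13, -0.4) (0.11, -0.4) (0.1, -0.41) (0.08, -0.41) (0.07, -0.41) (0.06, -0.42) (0.04, -0.42) (0.03, -0.42) 
time_s: 14.98
ee_pos: [0.576, 0.0497, 0.0614]
ee_rot: [[0.112, 0.994, 0.002], [0.994, -0.112, 0.001], [0.001, 0.002, -1.0]]
wrist_force: [1.0, 6.3, 4.3]
gripper_width: 0.454
grasp_force: 59.6
t 14.9833 tcp [0.576  0.0497 0.0614] F [1.04 6.34 4.29] M [ 0.916 -0.061  0.276] q6 6.7 yawy -6.41
(0.09, -0.41) (0.07, -0.41) (0.06, -0.41) (0.04, -0.42) (0.03, -0.42) (0.01, -0.42) (-0.0, -0.42) (-0.02, -0.42) (-0.03, -0.42) (-0.04, -0.42)
```

View pics/w7.png

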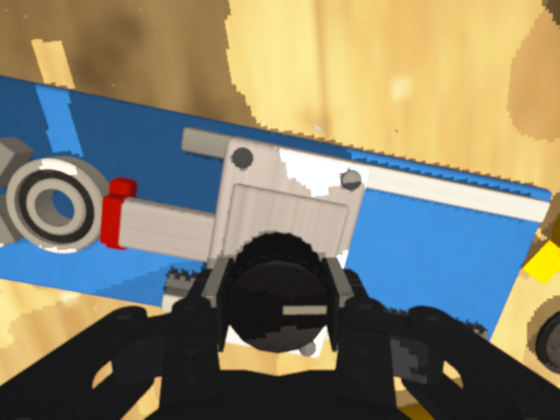

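The jaw (118,213) is now at the bearing (55,203), which is close to the vee arms on the left. From here I turn in small steps and read the torque.

```bash
python3 -m crank '[{"delta_rot":[0,0,2],"xyz":[0.00009,-0.00041,0],"grip":1},{"delta_rot":[0,0,2],"xyz":[0.00007,-0.00041,0],"grip":1}]' >/dev/null
python3 -c "
from h import *
plan(1,2)"
python3 -m crank '[{"delta_rot":[0,0,2],"xyz":[0.00006,-0.00041,0],"grip":1}]'>/dev/null
python3 -c "
from h import *
plan(1,2)"
python3 -m crank '[{"delta_rot":[0,0,2],"xyz":[0.00004,-0.00042,0],"grip":1}]'>/dev/null
python3 -c "
from h import *
plan(6,2)"
```

```text
t 15.2 tcp [0.5752 0.0499 0.0615] F [0.89 5.53 4.79] M [ 0.917 -0.139  0.171] q6 10.7 yawy -10.4
(0.06, -0.41) 
t 15.2833 tcp [0.5748 0.05   0.0614] F [2.33 4.64 3.93] M [ 0.896 -0.104  0.318] q6 12.7 yawy -12.41
(0.04, -0.42) 
t 15.3667 tcp [0.5744 0.0502 0.0615] F [0.54 4.63 4.06] M [ 0.931 -0.112  0.193] q6 14.7 yawy -14.41
(0.03, -0.42) (0.01, -0.42) (-0.0, -0.42) (-0.02, -0.42) (-0.03, -0.42) (-0.04, -0.42)
```

```bash
cat > r.py <<'E'
from station import ctrl
s=ctrl.state();print(round(s['time_s'],2),'Mz',round(float(s['torque'][2]),3),'tau6',round(float(s['joint_torque'][5]),3),'F',s['wrist_force'].round(1),'q6',round(float(s['qpos'][5]),2),'yaw tcp',s['ee_pos'].round(4))
E
python3 r.py
python3 -m crank '[{"delta_rot":[0,0,1],"xyz":[0.00002,-0.00021,0],"grip":1}]'>/dev/null;python3 r.py
python3 -m crank '[{"delta_rot":[0,0,1],"xyz":[0.00001,-0.00021,0],"grip":1}]'>/dev/null;python3 r.py
python3 -m crank '[{"delta_rot":[0,0,1],"xyz":[0.00001,-0.00021,0],"grip":1}]'>/dev/null;python3 r.py
python3 -m crank '[{"delta_rot":[0,0,1],"xyz":[0,-0.00021,0],"grip":1}]'>/dev/null;python3 r.py
python3 -c "
from h import *
snap('wrist','w8.png')
import cv2
a=cv2.imread('pics/w7.png')[120:280,:160];b=cv2.imread('pics/w8.png')[120:300,:180]
cv2.imwrite('pics/c8.png',cv2.resize(b,(600,600),interpolation=3))"
```

```text
15.37 Mz 0.193 tau6 -0.454 F [0.5 4.6 4.1] q6 14.71 yaw tcp [0.5744 0.0502 0.0615]
15.45 Mz 0.255 tau6 0.196 F [1.6 5.7 3.5] q6 15.73 yaw tcp [0.5742 0.0502 0.0614]
15.53 Mz 0.233 tau6 -0.045 F [0.9 6.1 3.8] q6 16.68 yaw tcp [0.574  0.0503 0.0614]
15.62 Mz 0.256 tau6 -0.103 F [1.6 5.9 4.2] q6 17.68 yaw tcp [0.5739 0.0504 0.0615]
15.7 Mz 0.209 tau6 -0.108 F [2.  5.3 3. ] q6 18.69 yaw tcp [0.5737 0.0504 0.0614]
```

View pics/c8.png

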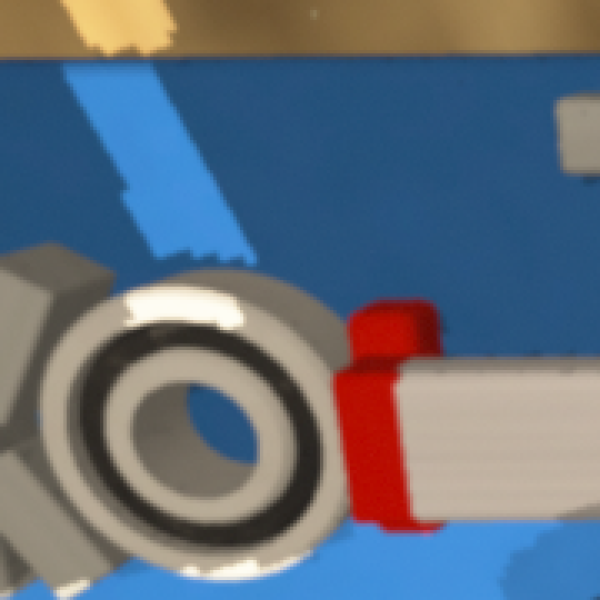

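The bearing is pushed flat by the jaw, almost touching the vee arms. Torque is still at the free-running level (about 0.24).

```bash

python3 -m crank '[{"delta_rot":[0,0,1],"xyz":[-0.00001,-0.00021,0],"grip":1}]'>/dev/null;python3 r.py
python3 -m crank '[{"delta_rot":[0,0,1],"xyz":[-0.00001,-0.00021,0],"grip":1}]'>/dev/null;python3 r.py
python3 -m crank '[{"delta_rot":[0,0,1],"xyz":[-0.00002,-0.00021,0],"grip":1}]'>/dev/null;python3 r.py
```

```text
15.83 Mz 0.234 tau6 -0.264 F [1.2 5.2 4. ] q6 19.64 yaw tcp [0.5735 0.0505 0.0615]
15.92 Mz 0.226 tau6 -0.156 F [1.7 5.5 3.6] q6 20.69 yaw tcp [0.5733 0.0506 0.0614]
16.0 Mz 0.232 tau6 -0.114 F [1.7 5.5 3. ] q6 21.7 yaw tcp [0.5731 0.0506 0.0614]
```

```bash

python3 -m crank '[{"delta_rot":[0,0,1],"xyz":[-0.00002,-0.00021,0],"grip":1}]'>/dev/null;python3 r.py
python3 -m crank '[{"delta_rot":[0,0,1],"xyz":[-0.00002,-0.00021,0],"grip":1}]'>/dev/null;python3 r.py
```

```text
16.08 Mz 0.23 tau6 -0.111 F [2.  4.7 4.2] q6 22.71 yaw tcp [0.5729 0.0507 0.0614]
16.17 Mz 0.245 tau6 -0.109 F [2.2 6.6 3.4] q6 23.72 yaw tcp [0.5727 0.0508 0.0614]
```

```bash

python3 -m crank '[{"delta_rot":[0,0,1],"xyz":[-0.00003,-0.00021,0],"grip":1}]'>/dev/null;python3 r.py
python3 -m crank '[{"delta_rot":[0,0,1],"xyz":[-0.00003,-0.00021,0],"grip":1}]'>/dev/null;python3 r.py
python3 -m crank '[{"delta_rot":[0,0,1],"xyz":[-0.00004,-0.00021,0],"grip":1}]'>/dev/null;python3 r.py
```

```text
16.25 Mz 0.216 tau6 -0.095 F [1.3 5.6 3.3] q6 24.72 yaw tcp [0.5725 0.0508 0.0614]
16.33 Mz 0.272 tau6 -0.077 F [2.2 5.9 4.3] q6 25.72 yaw tcp [0.5723 0.0509 0.0614]
16.42 Mz 0.336 tau6 -0.05 F [1.7 5.3 3.2] q6 26.73 yaw tcp [0.5721 0.0509 0.0615]
```

```bash

python3 -m crank '[{"delta_rot":[0,0,0.6],"xyz":[-0.00002,-0.00012,0],"grip":1}]'>/dev/null;python3 r.py
python3 -m crank '[{"delta_rot":[0,0,0],"xyz":[0,0,0],"grip":1}]'>/dev/null;python3 r.py
```

```text
16.5 Mz 0.266 tau6 0.231 F [1.7 5.9 4.3] q6 27.34 yaw tcp [0.572  0.051  0.0614]
16.58 Mz 0.109 tau6 0.337 F [1.5 5.3 3.7] q6 27.33 yaw tcp [0.572  0.051  0.0614]
```

```bash
python3 -m crank '[{"delta_rot":[0,0,0],"xyz":[0,0,0],"grip":1},{"delta_rot":[0,0,0],"xyz":[0,0,0],"grip":0},{"delta_rot":[0,0,0],"xyz":[0,0,0],"grip":0},{"delta_rot":[0,0,0],"xyz":[0,0,0],"grip":0},{"delta_rot":[0,0,0],"xyz":[0,0,0],"grip":0},{"delta_rot":[0,0,0],"xyz":[0,0,0],"grip":0},{"delta_rot":[0,0,0],"xyz":[0,0,-0.01],"grip":0},{"delta_rot":[0,0,0],"xyz":[0,0,-0.03],"grip":0},{"delta_rot":[0,0,0],"xyz":[0,0,-0.035],"grip":0},{"delta_rot":[0,0,0],"xyz":[0,0,-0.03],"grip":0},{"delta_rot":[0,0,0],"xyz":[0,0,0],"grip":0},{"delta_rot":[0,0,0],"xyz":[0,0,0],"grip":0}]'
python3 - <<'E'
from h import *
im=snap('wrist','w9.png')
for n in ['seat','knob_grip','jaw_face','bearing']: find(n,'wrist',k=2)
E
```

```text
time_s: 17.58
ee_pos: [0.572, 0.0502, 0.1679]
ee_rot: [[0.453, 0.892, 0.004], [0.892, -0.453, 0.0], [0.002, 0.003, -1.0]]
wrist_force: [-0.0, -0.3, -0.3]
gripper_width: 1.001
grasp_force: 0.0
wrist seat spot 0.81 [0.4575 0.0854 0.006 ] [149. 219.]
wrist knob_grip spot 0.93 [0.5655 0.0482 0.0734] [271. 224.]
wrist jaw_face spot 0.63 [0.4786 0.0783 0.0183] [169. 219.]
wrist bearing spot 0.81 [0.4541 0.0824 0.0069] [147. 223.]
wrist bearing spot 0.3 [ 0.7707 -0.0494 -0.005 ] [518. 193.]
```

View pics/w9.png

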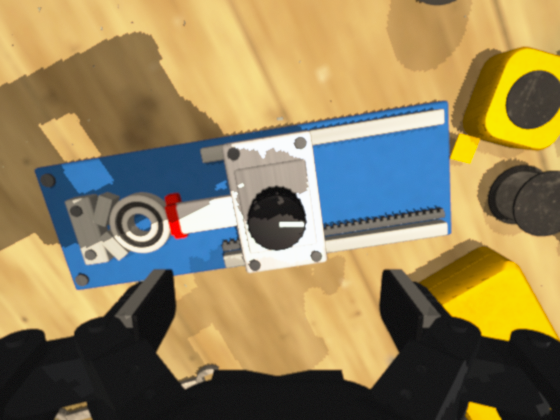

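The bearing at (140,222) sits home in both vee arms with the jaw (175,215) against it. The knob is free and the arm touches nothing, so I'm handing in.

```bash
python3 -c "
from station import ctrl
print(ctrl.sign_off())"
```

```text
the job is handed in; nothing more can be done
None
```

The bearing lies flat and home in the vee, clamped by the jaw at about 9 N (estimated from the rise in knob torque). The knob is released, the arm is clear, and the job is handed in; the hand-in returned no verdict.

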